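Stack the spare vice-jaw plates on the sloping rest

ROBOT

A 6-joint arm with a two-finger parallel gripper is mounted at the origin on the work surface. World frame = base frame: x ahead of the robot, y to its left, z up, the work surface at z = 0. Lengths are in m, angles in rad, forces in N, time in s.
With the tool pointing down it reaches from about 0.4 to 0.925 m from the base axis. Payload 12.5 kg.
Tool frame: the origin (TCP) lies midway between the tips of the shut fingers; the grasp point (between the pads) lies 19 mm behind it; z points along the fingers, y is the line along which they close (so a half turn about z gives the same grasp; the last joint's range is limited). The gripper opens to 95 mm and grips with 3 to 60 N. Pads are 20 mm wide; open, the fingers measure 119 mm over their backs; the gripper's body (75 mm by 180 mm) begins 59 mm behind the grasp point.
Start: joints at [-1.395, 0.491, 1.559, -0, 1.092, -0.106], TCP at [0.174, -0.6, 0.215] pointing down, gripper open.
Joint ranges: [-3.1, 3.1], [-0.84, 2.19], [0.05, 2.79], [-1.13, 4.28], [0.06, 2.93], [-2.69, 2.69]. Speed limits (rad/s): [2.22, 2.22, 2.79, 3.14, 3.14, 3.14].

INTERFACE

Orientations are given as a unit quaternion [w, x, y, z].
In Python, from bench import state, snapshot, job_done gives the robot as it stands. The module is installed in compiled form; this text tells all that it offers.
- The arm moves only by the tool apply_moves, never from a script. Its argument "series" is a list of rows, each a list of 6 numbers: the shift along the tool's x, y, z in units of 30 mm (1.0 is 30 mm), then the turn, a rotation vector about the tool's x, y, z in units of 6 degrees (1.0 is 6 degrees). A call has 1 to 12 rows; each row is the pose to reach, as a shift and turn from the pose commanded when the call began, along the tool's axes at that moment; what a row does not reach only later rows make up. A row lasts 1/10 s, in which the tool goes at most 50 mm and 8.59 degrees, less where a joint would pass 70% of its speed; a pose out of reach is approached as far as the arm can. A call with a gripper value outside its range is refused whole. "jaw" is the opening, from 0 (shut) to 1 (fully open), set as the call begins (left out, the last holds). The fingers move at their own pace and stop on an object; the grip force is fixed at half the most. Time passes only in rows, so rows that repeat a pose let the fingers close. It gives the time, the measured TCP pose, the force, the opening and the grip force at its end, in the units of the state.
- state(): the state, without advancing time (a new reading comes with each control period).
- snapshot(name): name is "side" or "top" or "wrist"; returns a dict with "pixels" (384x512x3 uint8, red, green, blue), "fx", "fy", "cx", "cy" (pixels), "extrinsics" (4x4, takes a point from world to camera coordinates); the wrist camera has in their place "mount" (4x4, takes a point from camera to tool coordinates, whose origin is the TCP and whose axes are the flange's). Camera axes: x right, y up, looking along -z (the intrinsics and any distortion apply to the point x, -y, -z); pixel columns grow to the right and rows downward; lengths in m; the calibration is good to about 2 mm. A picture is of the moment at which its call begins: read the wrist's pose just before it. There is no depth.
- job_done(): hands the job in; it is judged then, once.
The state is a dict: "t": time; "q": joint angles; "qvel": joint speeds; "joint_torque": joint torques, N m; "ee_pos": TCP position; "eef_rot": TCP orientation; "wrist_force": force on the tool from outside, world axes, zero at the start; "wrist_torque": the same for the moment, N m; "opening": finger opening in m; "grasp_force": force on a finger pad.
Only numpy, scipy, OpenCV 4.12 (cv2) and the standard library are available. Lean on these libraries where they do the work, as an engineer would, in place of code of your own. Each camera call takes 0.05 s, during which the arm holds its last target. There are 200 camera calls.

TASK

Put the two aluminium jaw plates from the rack on the sloping rest: the long plate first, lying flat along the middle of the deck with its short end square and tight against the backstop, then the short plate flat on top of it, centred, with its end tight against the backstop too. Leave the plywood template in the rack and the other things on the bench where they are.

Things in the scene. Friction and masses are not known exactly. Their poses are not given: they have to be found in the camera images.
- long_plate: bare-aluminium vice-jaw plate, 150 mm long, 60 mm wide, 10 mm thick, about 0.24 kg (varies), two dark bolt holes; at the start it stands on a long edge in one of the rack's three slots (either plate in any slot), its upper 42 mm showing above the rack's ribs. Origin at its centre; x along its length, y through its thickness, z across its width (up at the start)
- short_plate: bare-aluminium vice-jaw plate, 110 mm long, 60 mm wide, 10 mm thick, about 0.18 kg (varies), two dark bolt holes; at the start it stands on a long edge in one of the rack's three slots (either plate in any slot), its upper 42 mm showing above the rack's ribs. Origin at its centre; x along its length, y through its thickness, z across its width (up at the start)
- rack: fixed light-wood storage rack, 100 mm (x) by 250 mm (y), 26 mm high. Three slots run along its x at y = -75, 0 and +75 mm, each 12 mm wide, slot floor 8 mm above the bench. Origin on the bench under its centre; z up. A patch of bare bench about 200 x 120 mm, around x = 0.53, y = -0.03 m between rack and rest, is always clear
- deck: sloping deck of the wooden rest: a bar 36 mm wide, 200 mm long, 12 mm thick, rising from a dark steel backstop across its low end at 0.42 rad from level. Origin: middle of the corner where the deck's top meets the backstop's face, 45 mm above the bench; x up the slope along the deck, y across, z square out of its top. The backstop's face is the plane x = 0, 70 mm wide, up to z = 34 mm
- rest: the fixed rest that carries the deck. Origin on the bench, 45 mm straight below the deck's origin; x ahead under the rising deck, z up. Its foot is a board 110 mm wide and 12 mm thick, from x = -35 to 205 mm. Plates laid along the deck overhang it by 12 mm each side. Friction is high enough that a plate does not slide down the deck by itself
- template: plywood template board, L-shaped outline 120 x 10 x up to 70 mm, standing in the remaining slot of the rack; a bystander. Origin 30 mm above the slot floor
- hammer: hand hammer lying on the bench, a bystander
- wrench: steel wrench lying on the bench, a bystander
- bin: open red plastic bin 85 x 85 x 70 mm, a bystander
- bottle: clear bottle, 60 mm across, 170 mm tall, a bystander
- screwdriver: screwdriver lying on the bench, a bystander
- tape_roll: ring-shaped tape roll, 90 mm across, 25 mm high, a bystander
Mind the look-alikes: they are no part of the job. What is shaped like the long_plate but purple is not meant. Leave any yellow look-alike of the short_plate alone.

How it is judged:
By the outcome, as a careful person would: the job done as asked, in the order asked, and still so for the second after the job is handed in, with the robot touching nothing.
It also fails if it takes over 72 s, if anything falls off the work surface, if the arm or the gripper's body presses on something with over 40 N, if the wrist force passes 120 N, or if a joint passes its speed limit or range.

## Working session

There is one attempt and no reset: what is moved stays moved. The work goes in short steps, Python scripts to look and compute and a tool call to move; the robot and the scene stay as the last step left them, time stands still between calls to the robot, and variables do not carry over. Pictures are saved under pics/ and viewed, at most 10 in all, crops included, and the job is handed in when it is done.

Besides the shell and the picture viewer there is one more tool, called in YAML: its name, and indented under it one key for each argument. apply_moves: Moves the arm, as the interface text tells. Its arguments: {"type":"object","properties":{"series":{"type":"array"},"jaw":{"type":"number"}},"required":["series"]}

```bash
mkdir -p pics
cat > h.py <<'E'
import numpy as np, cv2
from bench import state, snapshot, job_done
from scipy.spatial.transform import Rotation as R
def rot(q): return R.from_quat([q[1],q[2],q[3],q[0]]).as_matrix()
def snap(name, fn=None):
    s=state(); d=snapshot(name)
    if name=="wrist":
        T=np.eye(4); T[:3,:3]=rot(s["eef_rot"]); T[:3,3]=s["ee_pos"]
        d["c2w"]=T@np.array(d["mount"])
    else: d["c2w"]=np.linalg.inv(np.array(d["extrinsics"]))
    if fn: cv2.imwrite("pics/"+fn, d["pixels"][:,:,::-1])
    return d
def ray(d,u,v):
    r=d["c2w"][:3,:3]@np.array([(u-d["cx"])/d["fx"],-(v-d["cy"])/d["fy"],-1.])
    return d["c2w"][:3,3],r/np.linalg.norm(r)
def onz(d,u,v,z):
    o,r=ray(d,u,v); return o+r*(z-o[2])/r[2]
def tri(rs):
    A=0;b=0
    for o,r in rs:
        P=np.eye(3)-np.outer(r,r); A=A+P; b=b+P@o
    p=np.linalg.solve(A,b); return p,[np.linalg.norm((np.eye(3)-np.outer(r,r))@(p-o)) for o,r in rs]
def proj(d,p):
    c=np.linalg.inv(d["c2w"])@np.append(p,1); return d["cx"]+d["fx"]*c[0]/-c[2], d["cy"]-d["fy"]*c[1]/-c[2]
def move_to(p,q=None):
    "shift/turn in move units from the current pose to world pose"
    s=state(); M=rot(s["eef_rot"]); print("shift",np.round(M.T@(np.array(p)-s["ee_pos"])/.03,3), "turn", None if q is None else np.round(np.degrees(R.from_matrix(M.T@q).as_rotvec())/6,3))
E
python3 - <<'E'
from h import *
a=snap("side","side0.png");b=snap("top","top0.png")
for d in(a,b): print({k:v for k,v in d.items() if k not in("pixels","extrinsics")})
print(state())
E
```

```text
{'fx': 351.05456567010964, 'fy': 351.05456567010964, 'cx': 257.1903319635012, 'cy': 189.3177514643112, 'c2w': array([[-0.93895271,  0.15483244, -0.30723724,  0.27367269],
       [-0.34320064, -0.48409339,  0.80490181,  0.76477018],
       [-0.02410661,  0.86120875,  0.50767939,  0.56368343],
       [ 0.        ,  0.        ,  0.        ,  1.        ]])}
{'fx': 441.6035728925738, 'fy': 441.6035728925738, 'cx': 256.5182787350424, 'cy': 183.30367625931518, 'c2w': array([[ 0.01099531,  0.99463901, -0.10282187,  0.43955895],
       [-0.99980118,  0.01264613,  0.01541698,  0.00653429],
       [ 0.01663463,  0.10263191,  0.9945803 ,  1.35730191],
       [ 0.        ,  0.        ,  0.        ,  1.        ]])}
{'t': 0.1, 'q': array([-1.39460273e+00,  4.91514248e-01,  1.55936947e+00, -2.05186258e-06,
        1.09171669e+00, -1.05629327e-01]), 'qvel': array([-0.00115493,  0.00015627, -0.00126491, -0.00107979, -0.00066468,
       -0.00012635]), 'joint_torque': array([ 2.40317939e-03, -6.13622475e+01, -2.58606148e+01,  6.93260715e-02,
        4.70046373e-02, -6.78043716e-05]), 'ee_pos': array([ 0.17378374, -0.60013517,  0.21411745]), 'eef_rot': array([-5.03530781e-04,  9.90088204e-01,  1.40446054e-01, -1.86837773e-05]), 'wrist_force': array([0.1279314 , 0.34523464, 0.1940091 ]), 'wrist_torque': array([ 0.04766378, -0.00611408, -0.00299773]), 'grasp_force': 0.0, 'opening': 0.09503467107265402}
```

View pics/side0.png

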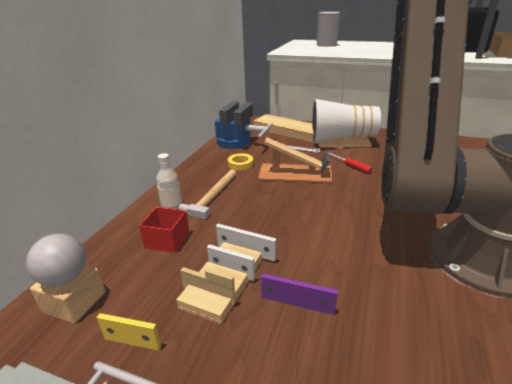

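View pics/top0.png

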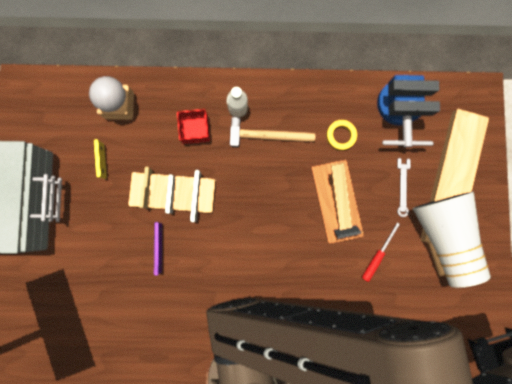

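Side view: the rack holds, from the left, the template (207,282), the short aluminium plate (231,262) and the long one (246,242). The purple look-alike is at (298,293) and the yellow one at (130,331). The rest's backstop is near (323,160). In the top view the template is at (147,187), the short plate at (169,194), the long plate at (195,195), and the rest runs from (348,233) up to (336,165). Next I confirm these in one enlarged crop and measure.

Run:
```python
from h import *
a=snap("side");b=snap("top")
ca=cv2.resize(a["pixels"][215:320,170:340],None,fx=3,fy=3,interpolation=cv2.INTER_CUBIC)
cb=cv2.resize(b["pixels"][155:250,120:370],None,fx=3,fy=3,interpolation=cv2.INTER_CUBIC)
W=np.zeros((600,750,3),np.uint8); W[:315,:510]=ca; W[315:600,:750]=cb
cv2.imwrite("pics/crop.png",W[:,:,::-1])
for n,d,box in(("side",a,(215,310,175,285)),("top",b,(160,230,125,220))):
    im=d["pixels"];hsv=cv2.cvtColor(im,cv2.COLOR_RGB2HSV)
    m=((hsv[...,1]<45)&(hsv[...,2]>130)).astype(np.uint8)
    mm=np.zeros_like(m);y0,y1,x0,x1=box;mm[y0:y1,x0:x1]=m[y0:y1,x0:x1]
    for c in cv2.findContours(mm,0,2)[0]:
        if cv2.contourArea(c)>30:
            r=cv2.minAreaRect(c);print(n,cv2.contourArea(c),np.round(cv2.boxPoints(r),1).tolist())
            ap=cv2.approxPolyDP(c,3,True)[:,0].tolist();print("  poly",ap)
for nm,u,v,z in(("long u",198,170,.068),("long l",193,221,.068),("short u",170,175,.068),("short l",168,213,.068),("deckO",348,232,.045),("hammer",315,138,.0),("bottle",237,100,.1)): print(nm,onz(b,u,v,z).round(3))
```

```text
side 652.0 [[202.0, 257.5], [210.39999389648438, 238.3000030517578], [260.29998779296875, 260.20001220703125], [251.8000030517578, 279.3999938964844]]
  poly [[207, 246], [210, 261], [214, 262], [211, 258], [216, 256], [220, 260], [217, 263], [242, 271], [240, 266], [244, 264], [252, 279], [253, 257]]
side 955.0 [[211.0, 242.60000610351562], [217.0, 221.39999389648438], [279.6000061035156, 239.3000030517578], [273.6000061035156, 260.5]]
  poly [[216, 225], [219, 244], [235, 243], [260, 250], [263, 257], [274, 259], [274, 238]]
top 170.5 [[164.10000610351562, 211.8000030517578], [167.8000030517578, 174.6999969482422], [173.60000610351562, 175.3000030517578], [169.89999389648438, 212.39999389648438]]
  poly [[171, 175], [166, 212], [170, 209]]
top 221.0 [[189.3000030517578, 220.89999389648438], [193.6999969482422, 169.6999969482422], [199.39999389648438, 170.1999969482422], [195.0, 221.3000030517578]]
  poly [[197, 170], [191, 221], [196, 210]]
long u [0.61  0.159 0.068]
long l [0.461 0.17  0.068]
short u [0.594 0.24  0.068]
short l [0.483 0.243 0.068]
deckO [ 0.434 -0.287  0.045]
hammer [ 0.725 -0.196  0.   ]
bottle [0.813 0.047 0.1  ]
```

View pics/crop.png

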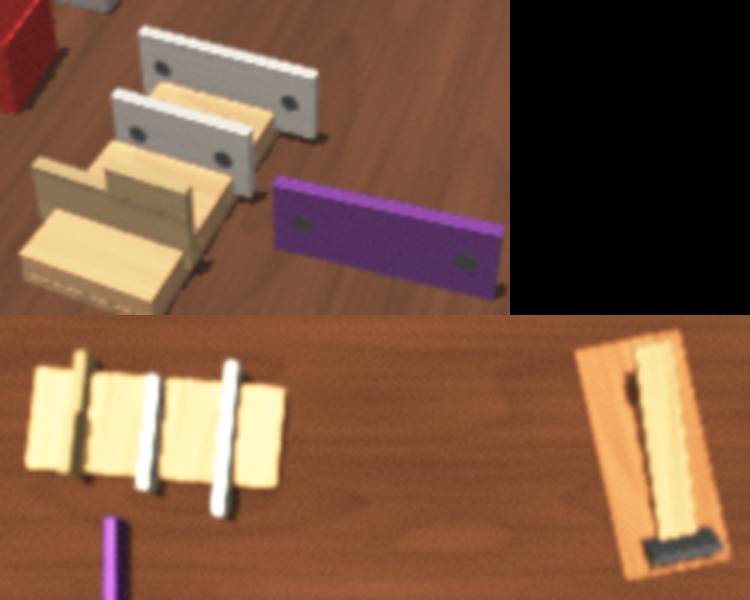

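Crop: the two bare-aluminium plates stand in the rack. The longer one is in the −y slot (top view about (195,196)) and the shorter one in the middle slot (170,194). Length and colour match the description. The purple and yellow look-alikes and the template are excluded.

Run:
```python
from h import *
a=snap("side");b=snap("top")
P=lambda ua,ub: tri([ray(a,*ua),ray(b,*ub)])
for n,e in(("long",(((218.3,225.8),(197.5,171)),((275.2,239.3),(193,221)))),("short",(((209.3,246.3),(171,176)),((253,258.5),(168.7,212.5))))):
    p,q=[P(*x) for x in e]; print(n,p[0].round(4),q[0].round(4),p[1],q[1],"len",np.linalg.norm(p[0]-q[0]),"mid",((p[0]+q[0])/2).round(4),"yaw",np.degrees(np.arctan2(*(p[0]-q[0])[[1,0]])))
c=lambda x,y:(120+x/3,155+(y-315)/3)
for n,x,y,z in(("low L",655,540,.045),("low R",693,537,.045),("hi L",638,348,.1266),("hi R",673,341,.1266)): print(n,onz(b,*c(x,y),z).round(4))
mid=np.array([.536,.165,.25]); 
print(state()["ee_pos"])
for yaw in (0,-4.6):
    Z=R.from_euler('z',yaw,degrees=True).as_matrix()@np.diag([1.,-1,-1]); move_to(mid,Z)
```

```text
long [0.6073 0.1608 0.0625] [0.4606 0.1701 0.0653] [np.float64(0.00045816628992041377), np.float64(0.00045816628992010277)] [np.float64(8.414905624974807e-05), np.float64(8.414905624988748e-05)] len 0.14695498956819728 mid [0.5339 0.1654 0.0639] yaw -3.63168618196184
short [0.5916 0.2381 0.0644] [0.4857 0.2422 0.0624] [np.float64(1.8811401522482315e-07), np.float64(1.8811401521575442e-07)] [np.float64(0.0012097199526574546), np.float64(0.0012097199526574535)] len 0.10604407196404878 mid [0.5386 0.2402 0.0634] yaw -2.2362702495344156
low L [ 0.4391 -0.2579  0.045 ]
low R [ 0.4425 -0.2956  0.045 ]
hi L [ 0.6186 -0.2269  0.1266]
hi R [ 0.6257 -0.26    0.1266]
[ 0.17381493 -0.60029678  0.2144529 ]
shift [ 18.69  -21.147  -1.178] turn [-0.003  0.     2.691]
shift [ 18.69  -21.147  -1.178] turn [-3.000e-03  0.000e+00  3.458e+00]
```

apply_moves:
  series:
    - [0, 0, -3, 0, 0, 0]
    - [0, 0, -6, 0, 0, 0]
    - [0, 0, -6.2, 0, 0, 0.3]
    - [2, -1.2, -6.2, 0, 0, 0.6]
    - [12, -7.7, -6.2, 0, 0, 1]
    - [12, -7.7, -6.2, 0, 0, 1]
    - [12, -7.7, -6.2, 0, 0, 1]
    - [12, -7.7, -6.2, 0, 0, 1]
    - [12, -7.7, -6.2, 0, 0, 1]
    - [12, -7.7, -6.2, 0, 0, 1]
    - [12, -7.7, -6.2, 0, 0, 1]
    - [12, -7.7, -6.2, 0, 0, 1]

```text
t: 1.5
ee_pos: [0.4568, -0.2758, 0.4009]
eef_rot: [0.0, 0.996, 0.089, 0.0]
wrist_force: [0.1, -0.9, -0.3]
opening: 0.0954
grasp_force: 0.0
```

apply_moves:
  series:
    - [0, 0, 0, 0, 0, 0]
    - [0, 0, 0, 0, 0, 0]
    - [0, 0, 0, 0, 0, 0]

```text
t: 1.8
ee_pos: [0.4548, -0.279, 0.4005]
eef_rot: [0.0, 0.996, 0.088, -0.0]
wrist_force: [-0.2, -0.4, -0.5]
opening: 0.0948
grasp_force: 0.0
```

Run:
```python
from h import *
d=snap("wrist","w1.png"); s=state();print(s["ee_pos"],s["eef_rot"],s["q"]);print(d["mount"],d["fx"],[k for k in d if k!="pixels"]);print([proj(d,np.array(p)) for p in((.44,-.277,.045),(.622,-.243,.1266))])
np.save("w1.npy",d["pixels"])
import pickle;pickle.dump(d,open("w1.pkl","wb"))
```

```text
[ 0.45474635 -0.2791823   0.40055705] [ 3.09730158e-05  9.96142192e-01  8.77537500e-02 -1.05465836e-04] [-6.74316359e-01  2.19631125e-01  1.48356629e+00 -1.92135053e-04
  1.43850504e+00  7.20771781e-01]
[[ 9.45732602e-05  9.62515007e-01  2.71228412e-01  7.60977888e-02]
 [ 9.99999403e-01  2.04225209e-04 -1.07342380e-03 -2.37052495e-04]
 [-1.08857819e-03  2.71228352e-01 -9.62514413e-01 -1.69722273e-01]
 [ 0.00000000e+00  0.00000000e+00  0.00000000e+00  1.00000000e+00]] 271.38915983319237 ['fx', 'fy', 'cx', 'cy', 'mount', 'c2w']
[(np.float64(255.39074450072124), np.float64(163.6945021017475)), (np.float64(253.60131162140573), np.float64(49.017747632416445))]
```

View pics/w1.png

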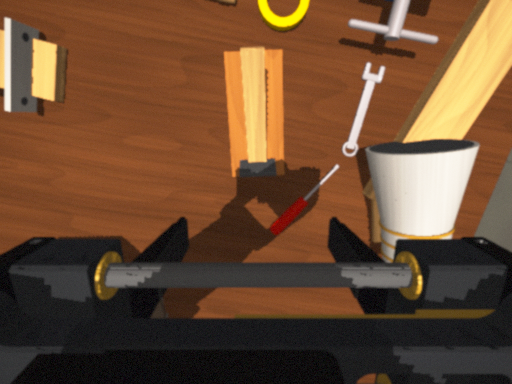

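Wrist view: the deck runs from the backstop at about (257,162) up to (252,47), close to my projections at (255,164) and (254,49). I refine it from both views with a colour mask.

Run:
```python
from h import *
import pickle
d=pickle.load(open("w1.pkl","rb"));b=snap("top")
def quad(d,box,n):
    y0,y1,x0,x1=box; im=cv2.resize(d["pixels"][y0:y1,x0:x1],None,fx=4,fy=4,interpolation=cv2.INTER_CUBIC)
    hsv=cv2.cvtColor(im,cv2.COLOR_RGB2HSV); lab=cv2.cvtColor(im,cv2.COLOR_RGB2LAB)
    m=((hsv[...,2]>165)&(hsv[...,1]<135)).astype(np.uint8)
    m=cv2.morphologyEx(m,cv2.MORPH_OPEN,np.ones((7,7)))
    c=max(cv2.findContours(m,0,2)[0],key=cv2.contourArea)
    q=cv2.approxPolyDP(c,14,True)[:,0]; r=cv2.boxPoints(cv2.minAreaRect(c))
    f=lambda q:((q+.5)/4-.5+[x0,y0]).round(1)
    print(n,cv2.contourArea(c)/16,f(q).tolist(),f(r).tolist())
    # backstop dark
    k=(hsv[...,2]<75).astype(np.uint8);k=cv2.morphologyEx(k,cv2.MORPH_OPEN,np.ones((9,9)))
    for c in cv2.findContours(k,0,2)[0]:
        if cv2.contourArea(c)>1500: print("  dark",f(cv2.boxPoints(cv2.minAreaRect(c))).tolist())
quad(d,(35,190,215,295),"wrist"); quad(b,(150,250,305,370),"top")
```

```text
wrist 510.0625 [[255.6, 87.6], [247.6, 92.6], [249.1, 160.9], [254.9, 160.1], [256.4, 104.4], [251.9, 104.1], [257.1, 102.9]] [[245.4, 160.8], [247.8, 87.4], [257.6, 87.7], [255.2, 161.1]]
  dark [[237.1, 161.6], [294.4, 161.6], [294.4, 189.4], [237.1, 189.4]]
top 880.4375 [[340.1, 162.6], [330.6, 168.9], [341.9, 229.6], [351.9, 223.6], [345.1, 167.4]] [[329.9, 163.9], [344.4, 161.9], [353.5, 228.0], [339.0, 230.0]]
  dark [[331.6, 223.1], [369.4, 223.1], [369.4, 249.4], [331.6, 249.4]]
```

Run:
```python
from h import *
import pickle
d=pickle.load(open("w1.pkl","rb"));b=snap("top")
hsv=cv2.cvtColor(d["pixels"],cv2.COLOR_RGB2HSV)
for r in (60,100,150): print(r,[tuple(map(int,x)) for x in hsv[r,222:290:3]])
print("col",[(r,)+tuple(map(int,hsv[r,256])) for r in list(range(42,54,2))+list(range(150,182,2))])
hb=cv2.cvtColor(b["pixels"],cv2.COLOR_RGB2HSV)
for r in (170,200,228):print("top",r,[(c,)+tuple(map(int,hb[r,c])) for c in range(326,364,2)])
```

```text
60 [(11, 172, 129), (15, 187, 239), (14, 188, 238), (15, 187, 241), (15, 188, 241), (14, 185, 236), (15, 171, 237), (19, 138, 248), (19, 136, 248), (19, 139, 246), (19, 137, 247), (20, 136, 249), (18, 140, 243), (18, 143, 238), (16, 160, 240), (15, 183, 246), (16, 182, 247), (15, 187, 242), (15, 182, 243), (15, 185, 243), (13, 195, 191), (11, 179, 134), (11, 173, 134)]
100 [(11, 184, 140), (12, 177, 144), (14, 187, 240), (15, 186, 243), (14, 185, 237), (14, 185, 239), (14, 186, 237), (16, 166, 243), (20, 134, 248), (20, 135, 250), (20, 135, 250), (21, 132, 251), (18, 137, 243), (18, 141, 240), (19, 135, 245), (13, 187, 200), (15, 186, 246), (15, 186, 244), (14, 185, 238), (14, 185, 238), (13, 186, 214), (12, 184, 133), (12, 180, 136)]
150 [(12, 183, 131), (11, 178, 133), (11, 172, 138), (14, 187, 229), (14, 185, 236), (15, 182, 242), (14, 183, 242), (14, 183, 240), (16, 174, 246), (22, 129, 252), (22, 128, 252), (20, 133, 248), (19, 138, 247), (19, 135, 247), (20, 132, 250), (14, 178, 231), (16, 186, 246), (14, 186, 237), (15, 191, 234), (14, 183, 240), (14, 187, 233), (12, 179, 135)
[... 953 characters left out ...]
 (334, 13, 157, 169), (336, 20, 112, 241), (338, 24, 87, 253), (340, 25, 75, 254), (342, 24, 79, 254), (344, 23, 92, 252), (346, 23, 92, 252), (348, 20, 108, 251), (350, 16, 142, 246), (352, 15, 147, 244), (354, 14, 153, 236), (356, 11, 161, 165), (358, 10, 163, 141), (360, 11, 166, 138), (362, 10, 164, 137)]
top 228 [(326, 14, 151, 236), (328, 15, 151, 245), (330, 16, 146, 247), (332, 16, 142, 248), (334, 14, 145, 240), (336, 13, 148, 235), (338, 13, 141, 175), (340, 22, 90, 248), (342, 22, 94, 251), (344, 22, 99, 247), (346, 17, 109, 222), (348, 16, 106, 181), (350, 17, 91, 157), (352, 17, 57, 80), (354, 60, 10, 75), (356, 60, 9, 85), (358, 120, 3, 84), (360, 70, 9, 84), (362, 60, 15, 85)]
```

Run:
```python
from h import *
import pickle
d=pickle.load(open("w1.pkl","rb"));b=snap("top")
def cl(d,rows,x0,x1,smax):
    h=cv2.cvtColor(d["pixels"],cv2.COLOR_RGB2HSV);C=[]
    for r in rows:
        # subpixel edges: saturation weight
        w=np.where((h[r,x0:x1,1]<smax)&(h[r,x0:x1,2]>200))[0]; C.append((r,(w[0]+w[-1])/2+x0,w[-1]-w[0]+1))
    C=np.array(C);f=np.polyfit(C[:,0],C[:,1],1);print(f,"w",C[0,2],C[-1,2],"res",np.abs(np.polyval(f,C[:,0])-C[:,1]).max());return f
fw=cl(d,range(52,158,2),230,285,160); ft=cl(b,range(170,218,2),328,364,120)
Lw=(np.polyval(fw,162.3),162.3); Hw=(np.polyval(fw,47.3),47.3)
# plane through wrist camera axis-line & plane through top axis-line -> intersection = deck centreline
def plane(d,f,r0,r1):
    o,a=ray(d,np.polyval(f,r0),r0);_,c=ray(d,np.polyval(f,r1),r1);n=np.cross(a,c);return o,n/np.linalg.norm(n)
o1,n1=plane(d,fw,52,158);o2,n2=plane(b,ft,170,218)
print("angle between planes",np.degrees(np.arccos(abs(n1@n2))))
for nm,p,z in(("L",Lw,.045),("H",Hw,.1266)):
    print(nm,p,"wrist@z",onz(d,*p,z).round(4), "top reproj",proj(b,onz(d,*p,z)))
print("top low centre",onz(b,np.polyval(ft,231),231,.045).round(4),"hi",onz(b,np.polyval(ft,164),164,.1266).round(4))
# long plate pose, and moves
Z=R.from_euler('z',-3.6,degrees=True).as_matrix()@np.diag([1.,-1,-1]); move_to([.534,.1654,.20],Z)
```

```text
[4.81575552e-02 2.49350105e+02] w 25.0 19.0 res 0.4958474439605993
[1.30760870e-01 3.15950652e+02] w 13.0 11.0 res 0.681739130434778
angle between planes 14.052621080786874
L (np.float64(257.1660760361231), 162.3) wrist@z [ 0.4433 -0.2799  0.045 ] top reproj (np.float64(345.7237710559515), np.float64(228.6696632716434))
H (np.float64(251.62795718432514), 47.3) wrist@z [ 0.6237 -0.2397  0.1266] top reproj (np.float64(337.1970132201054), np.float64(164.25574738598945))
top low centre [ 0.4365 -0.2812  0.045 ] hi [ 0.6245 -0.2403  0.1266]
shift [  5.188 -14.13    6.684] turn [1.000e-03 1.000e-03 2.277e+00]
```

apply_moves:
  series:
    - [5.2, -14.1, 4.5, 0, 0, 2.28]
    - [5.2, -14.1, 4.5, 0, 0, 2.28]
    - [5.2, -14.1, 4.5, 0, 0, 2.28]
    - [5.2, -14.1, 4.5, 0, 0, 2.28]
    - [5.2, -14.1, 4.5, 0, 0, 2.28]
    - [5.2, -14.1, 4.5, 0, 0, 2.28]
    - [5.2, -14.1, 4.5, 0, 0, 2.28]
    - [5.2, -14.1, 4.5, 0, 0, 2.28]
    - [5.2, -14.1, 4.5, 0, 0, 2.28]
    - [5.2, -14.1, 4.5, 0, 0, 2.28]
    - [5.2, -14.1, 4.5, 0, 0, 2.28]
    - [5.2, -14.1, 4.5, 0, 0, 2.28]
  jaw: 0.45

```text
t: 3.2
ee_pos: [0.5344, 0.165, 0.2655]
eef_rot: [0.0, 1.0, -0.031, -0.0]
wrist_force: [-0.7, -0.2, 0.2]
opening: 0.0426
grasp_force: 0.0
```

Run:
```python
from h import *
import time
d=snap("wrist","w2.png"); print(state()["ee_pos"],state()["q"])
h=cv2.cvtColor(d["pixels"],cv2.COLOR_RGB2HSV);m=((h[...,1]<45)&(h[...,2]>130)).astype(np.uint8);m[300:]=0
for c in cv2.findContours(m,0,2)[0]:
    if cv2.contourArea(c)>80: print(cv2.contourArea(c),cv2.boxPoints(cv2.minAreaRect(c)).round(1).tolist())
for p in((.6073,.1608,.068),(.4606,.1701,.068),(.5916,.2381,.068),(.4857,.2422,.068)): print(np.round(proj(d,np.array(p)),1))
```

```text
[0.53455229 0.16451969 0.26586472] [ 1.80616636e-01  3.47523911e-01  1.65377700e+00 -3.29862477e-04
  1.14010042e+00  1.81387718e+00]
118.0 [[72.0, 276.0], [100.0, 276.0], [100.0, 283.0], [72.0, 283.0]]
98.0 [[189.89999389648438, 276.0], [233.89999389648438, 274.29998779296875], [234.10000610351562, 278.0], [190.10000610351562, 279.70001220703125]]
587.5 [[194.6999969482422, 132.10000610351562], [203.5, 131.60000610351562], [207.8000030517578, 209.8000030517578], [199.0, 210.3000030517578]]
564.0 [[252.0, 117.0], [259.0, 117.0], [259.0, 222.0], [252.0, 222.0]]
856.0 [[319.3999938964844, 46.900001525878906], [320.8999938964844, -0.6000000238418579], [340.20001220703125, 0.0], [338.6000061035156, 47.599998474121094]]
[257.5 118.1]
[257.3 223. ]
[200.  134.1]
[206.  209.6]
```

View pics/w2.png

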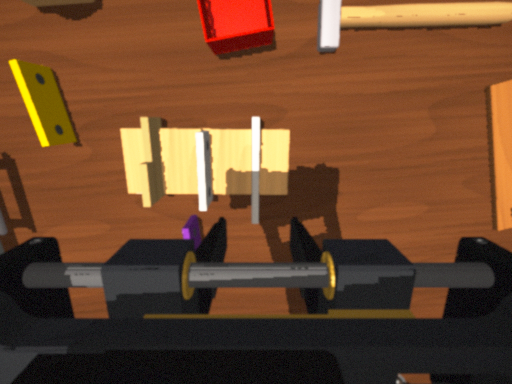

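apply_moves:
  series:
    - [0, -0.07, 1.6, 0, 0, 0]
    - [0, -0.07, 3.2, 0, 0, 0]
    - [0, -0.07, 4.8, 0, 0, 0]
    - [0, -0.07, 6, 0, 0, 0]
    - [0, -0.07, 7, 0, 0, 0]
    - [0, -0.07, 7.6, 0, 0, 0]
    - [0, -0.07, 7.6, 0, 0, 0]
    - [0, -0.07, 7.6, 0, 0, 0]

```text
t: 4.05
ee_pos: [0.5352, 0.1666, 0.0385]
eef_rot: [-0.0, 1.0, -0.032, 0.0]
wrist_force: [0.5, 0.2, 0.2]
opening: 0.0428
grasp_force: 0.0
```

apply_moves:
  series:
    - [0, 0, 0, 0, 0, 0]
    - [0, 0, 0, 0, 0, 0]
    - [0, 0, 0, 0, 0, 0]
    - [0, 0, 0, 0, 0, 0]
    - [0, 0, 0, 0, 0, 0]
    - [0, 0, 0, 0, 0, 0]
  jaw: 0.0

```text
t: 4.65
ee_pos: [0.5347, 0.1679, 0.0379]
eef_rot: [-0.0, 1.0, -0.031, 0.0]
wrist_force: [-0.4, 3.1, 3.3]
opening: 0.0098
grasp_force: 30.0
```

apply_moves:
  series:
    - [0, 0, -1, 0, 0, 0]
    - [0, 0, -2.5, 0, 0, 0]
    - [0, 0, -4, 0, 0, 0]
    - [0, 1, -5.3, 0, 0, 0]
    - [0, 2.6, -6, 0, 0, 0]
    - [0, 4, -6, 1.4, 0, 0]
    - [0.1, 4.8, -6, 2.8, 0, 0]
    - [0.1, 4.8, -6, 4.2, 0, 0]
    - [0.1, 4.8, -6, 5.6, 0, 0]
    - [0.1, 4.8, -6, 7, 0, 0]
    - [0.1, 4.8, -6, 7, 0, 0]
    - [0.1, 4.8, -6, 7, 0, 0]

```text
t: 5.85
ee_pos: [0.5285, 0.023, 0.2167]
eef_rot: [-0.357, 0.934, -0.03, 0.01]
wrist_force: [0.7, 0.7, -2.0]
opening: 0.0099
grasp_force: 30.0
```

Run:
```python
from h import *
s=state();print(s["ee_pos"],s["q"],s["opening"],s["wrist_force"]);print(rot(s["eef_rot"]).round(3))
move_to([.53,.024,.031])
a=snap("side","s2.png")
```

```text
[0.52846958 0.02297718 0.21673639] [-0.41846225  0.45479471  1.84013354  0.71953998  1.24668033  0.83634719] 0.009911156537061767 [ 0.68229853  0.6937983  -1.98711788]
[[ 0.998 -0.048  0.04 ]
 [-0.063 -0.743  0.666]
 [-0.002 -0.667 -0.745]]
shift [0.062 4.102 4.637] turn None
```

Now down to the bench, the last part slowly.

apply_moves:
  series:
    - [0, 1, 1.1, 0, 0, 0]
    - [0, 2, 2.2, 0, 0, 0]
    - [0, 3, 3.4, 0, 0, 0]
    - [0, 3.7, 4.2, 0, 0, 0]
    - [0, 4, 4.5, 0, 0, 0]
    - [0, 4.1, 4.6, 0, 0, 0]
    - [0, 4.15, 4.65, 0, 0, 0]
    - [0, 4.2, 4.7, 0, 0, 0]
    - [0, 4.2, 4.7, 0, 0, 0]

```text
t: 6.8
ee_pos: [0.5292, 0.0242, 0.0295]
eef_rot: [-0.358, 0.933, -0.028, 0.012]
wrist_force: [-0.5, -0.4, -3.1]
opening: 0.0096
grasp_force: 30.0
```

apply_moves:
  series:
    - [0, 0.03, 0.04, 0, 0, 0]
    - [0, 0.07, 0.08, 0, 0, 0]
    - [0, 0.09, 0.1, 0, 0, 0]
    - [0, 0.09, 0.1, 0, 0, 0]

```text
t: 7.2
ee_pos: [0.5289, 0.0243, 0.0253]
eef_rot: [-0.359, 0.933, -0.029, 0.011]
wrist_force: [-1.0, -3.1, 6.5]
opening: 0.0102
grasp_force: 30.0
```

apply_moves:
  series:
    - [0, 0, 0, 0, 0, 0]
    - [0, 0, 0, 0, 0, 0]
    - [0, 0.1, -0.1, 0, 0, 0]
    - [0, 0.3, -0.27, 0, 0, 0]
    - [0, 0.6, -0.54, 0, 0, 0]
    - [0, 0.9, -0.8, 0, 0, 0]
    - [0, 1.2, -1.07, 0, 0, 0]
    - [0, 1.5, -1.33, 0, 0, 0]
    - [0, 1.8, -1.6, 0, 0, 0]
    - [0, 2.1, -1.88, 0, 0, 0]
    - [0, 2.1, -1.88, 0, 0, 0]
  jaw: 0.3

```text
t: 8.3
ee_pos: [0.5238, -0.0617, 0.0242]
eef_rot: [-0.358, 0.933, -0.029, 0.012]
wrist_force: [-0.7, 0.2, 1.1]
opening: 0.0287
grasp_force: 0.0
```

Run:
```python
from h import *
s=state();print(s["ee_pos"],s["opening"],s["wrist_force"])
a=snap("side","s3.png")
cv2.imwrite("pics/s3c.png",cv2.resize(a["pixels"][130:300,160:400],None,fx=3,fy=3)[:,:,::-1])
```

```text
[ 0.52375435 -0.0616965   0.0241916 ] 0.028714918852863335 [-0.65018705  0.15856387  1.08655206]
```

View pics/s3c.png

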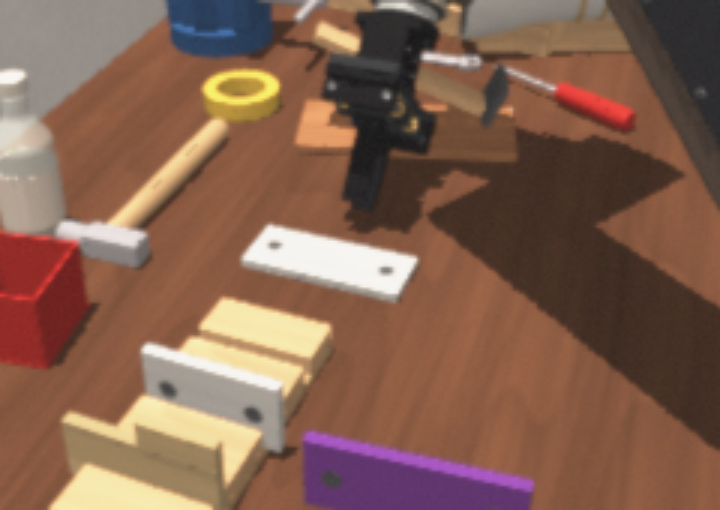

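The long plate lies flat on the bare bench, at about (330,262) in the crop. Now I raise and straighten the tool above it.

apply_moves:
  series:
    - [0, -1, -1.1, 0, 0, 0]
    - [0, -2, -2.3, -1, 0, 0]
    - [0, -3.3, -3.2, -2.4, 0, 0]
    - [0, -4.6, -3.8, -3.8, 0, 0]
    - [0, -6.2, -3.8, -5.2, 0, 0]
    - [0, -6.5, -3.8, -6.6, 0, 0]
    - [0, -6.5, -3.8, -7, 0, 0]
    - [0, -6.5, -3.8, -7, 0, 0]
    - [0, -6.5, -3.8, -7, 0, 0]
  jaw: 1.0

```text
t: 9.25
ee_pos: [0.5274, 0.009, 0.2391]
eef_rot: [-0.001, 1.0, -0.03, -0.0]
wrist_force: [0.2, 0.6, -0.1]
opening: 0.093
grasp_force: 0.0
```

```bash
cat > flat.py <<'E'
from h import *
s=state();d=snap("wrist","f%d.png"%int(s["t"]*10));b=snap("top");a=snap("side");print(s["ee_pos"],s["q"])
for n,d in(("wrist",d),("top",b)):
    h=cv2.cvtColor(d["pixels"],cv2.COLOR_RGB2HSV);m=((h[...,1]<60)&(h[...,2]>130)).astype(np.uint8)
    if n=="wrist": m[240:]=0
    m=cv2.morphologyEx(m,cv2.MORPH_CLOSE,np.ones((7,7)))
    for c in cv2.findContours(m,0,2)[0]:
        if not(300<cv2.contourArea(c)<20000): continue
        r=cv2.boxPoints(cv2.minAreaRect(c)); w=np.array([onz(d,*p,.010) for p in r])
        e=w[1]-w[0],w[2]-w[1]; L=max(e,key=np.linalg.norm);L=L*np.sign(L[0])
        cen=w.mean(0)
        if .3<cen[0]<.8 and -.2<cen[1]<.12: print(n,"cen",cen.round(4),"sizes",[np.linalg.norm(x).round(4) for x in e],"yaw",np.degrees(np.arctan2(L[1],L[0])).round(2),r.round(1).tolist())
E
python3 flat.py
```

```text
[0.52735285 0.00903734 0.23906976] [-0.10898566  0.32656422  1.76402842  0.00188008  1.0521275   1.52154627]
wrist cen [0.5284 0.0105 0.01  ] sizes [np.float64(0.0594), np.float64(0.1491)] yaw -2.32 [[236.0, 116.0], [278.0, 116.0], [278.0, 215.0], [236.0, 215.0]]
wrist cen [0.7231 0.0581 0.01  ] sizes [np.float64(0.0264), np.float64(0.0517)] yaw -1.24 [[199.3000030517578, 0.0], [219.89999389648438, -1.2999999523162842], [222.89999389648438, 43.79999923706055], [202.3000030517578, 45.20000076293945]]
top cen [0.7894 0.0503 0.01  ] sizes [np.float64(0.0595), np.float64(0.1846)] yaw 0.77 [[227.0, 87.0], [246.0, 87.0], [246.0, 145.0], [227.0, 145.0]]
```

apply_moves:
  series:
    - [0, -0.05, 1.6, 0, 0, 0]
    - [0, -0.05, 3.2, 0, 0, 0]
    - [0, -0.05, 4.8, 0, 0, 0]
    - [0, -0.05, 6.2, 0, 0, 0]
    - [0, -0.05, 7.2, 0, 0, 0]
    - [0, -0.05, 7.7, 0, 0, 0]
    - [0, -0.05, 7.83, 0, 0, 0]
    - [0, -0.05, 7.83, 0, 0, 0]

```text
t: 10.2
ee_pos: [0.5276, 0.0093, 0.0041]
eef_rot: [-0.0, 1.0, -0.032, -0.001]
wrist_force: [-0.6, -0.8, -0.2]
opening: 0.0953
grasp_force: 0.0
```

apply_moves:
  series:
    - [0, 0, 0, 0, 0, 0]
    - [0, 0, 0, 0, 0, 0]
    - [0, 0, 0, 0, 0, 0]
    - [0, 0, 0, 0, 0, 0]
    - [0, 0, 0, 0, 0, 0]
  jaw: 0.0

```text
t: 10.7
ee_pos: [0.528, 0.01, 0.0049]
eef_rot: [0.0, 1.0, -0.031, 0.0]
wrist_force: [-0.7, 0.5, 1.1]
opening: 0.0606
grasp_force: 0.7
```

apply_moves:
  series:
    - [0, 0, 0, 0, 0, 0]
    - [0, 0, 0, 0, 0, 0]
    - [0, 0, 0, 0, 0, 0]

```text
t: 11.0
ee_pos: [0.528, 0.01, 0.0048]
eef_rot: [0.0, 1.0, -0.031, 0.0]
wrist_force: [-1.6, 0.3, 4.6]
opening: 0.0595
grasp_force: 30.0
```

apply_moves:
  series:
    - [0, 0, -0.5, 0, 0, 0]
    - [0, 0, -1.6, 0, 0, 0]
    - [0, 0, -3.2, 0, 0, 0]
    - [0, 0, -4.8, 0, 0, 0]
    - [0, 0, -6.4, 0, 0, 0]
    - [0, 0, -7, 0, 0, 0]
    - [0, 0, -7, 0, 0, 0]

```text
t: 11.7
ee_pos: [0.5285, 0.01, 0.2168]
eef_rot: [0.0, 1.0, -0.031, 0.002]
wrist_force: [-0.1, -0.3, -3.7]
opening: 0.0597
grasp_force: 30.0
```

```bash
cat > deck.py <<'E'
from h import *
O=np.array([.442,-.280,.045]);yaw=np.radians(12.5);s_=.42
X=np.array([np.cos(yaw)*np.cos(s_),np.sin(yaw)*np.cos(s_),np.sin(s_)]);Y=np.array([-np.sin(yaw),np.cos(yaw),0]);Zd=np.cross(X,Y)
Q=np.c_[X,-Y,-Zd]
def at(x,y,z): return O+x*X+y*Y+z*Zd
def where():
    s=state();p=s["ee_pos"]-O;print("TCP in deck mm",(1e3*np.array([p@X,p@Y,p@Zd])).round(1),"err deg",np.degrees(R.from_matrix(Q.T@rot(s["eef_rot"])).as_rotvec()).round(2),"F",s["wrist_force"].round(1), "op",s["opening"],s["grasp_force"])
E
python3 - <<'E'
from deck import *
where();move_to(at(.085,0,.08),Q);print(state()["q"])
d=snap("wrist","f2.png")
h=cv2.cvtColor(d["pixels"],cv2.COLOR_RGB2HSV);m=((h[...,1]<60)&(h[...,2]>130)).astype(np.uint8);m[240:]=0
for c in cv2.findContours(m,0,2)[0]:
    if cv2.contourArea(c)>2000:print(cv2.boxPoints(cv2.minAreaRect(c)).round(1).tolist(),c[c[:,0,1]>205][:,0].min(0) if (c[:,0,1]>205).any() else "")
T=rot(state()["eef_rot"]);p0=state()["ee_pos"]
for x in(.075,-.075):print([np.round(proj(d,p0+T@np.array([x,y,-.006])),1) for y in(-.03,.03)])
E
```

```text
TCP in deck mm [204.5 264.4  96.9] err deg [ -3.42 -23.65  15.78] F [-0.1 -0.3 -3.7] op 0.059714207252599356 29.99944031238556
shift [-0.853  9.41   2.137] turn [ 0.57   3.942 -2.629]
[-1.06061573e-01  3.50329176e-01  1.79385770e+00 -1.49481590e-04
  9.92868428e-01  1.52635811e+00]
[[207.0, 118.0], [308.0, 118.0], [308.0, 209.0], [207.0, 209.0]] [226 206]
[array([207.1, 119. ]), array([308.6, 119.1])]
[array([217.2, 329.3]), array([298.4, 329.2])]
```

View pics/f2.png

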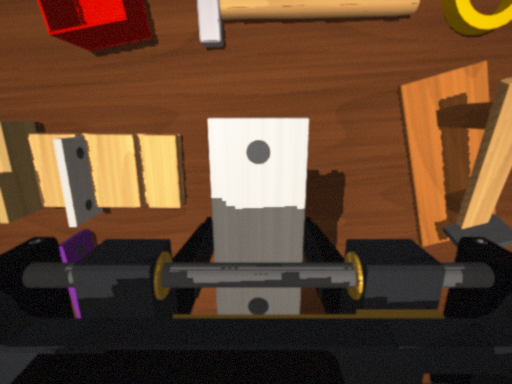

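Wrist view: the plate is held centred. Its far edge is at row 118, columns 207–308, against a prediction of row 119, 207–309. The rest is at the right, about (480,150). I carry the plate over and tilt it to the deck.

apply_moves:
  series:
    - [0, 1.6, 0, 0, 0.5, 0]
    - [-0.2, 3.2, 0, 0.1, 1.3, -0.6]
    - [-0.4, 4.8, 0, 0.25, 2.1, -1.2]
    - [-0.6, 6.4, 0, 0.4, 2.9, -1.8]
    - [-0.8, 8, 0, 0.5, 3.6, -2.4]
    - [-0.85, 9.4, 0.5, 0.57, 3.94, -2.63]
    - [-0.85, 9.4, 2.14, 0.57, 3.94, -2.63]
    - [-0.85, 9.4, 2.14, 0.57, 3.94, -2.63]
    - [-0.85, 9.4, 2.14, 0.57, 3.94, -2.63]

```text
t: 12.65
ee_pos: [0.4827, -0.2712, 0.1453]
eef_rot: [-0.026, 0.973, 0.104, 0.202]
wrist_force: [0.3, -0.6, -2.1]
opening: 0.0593
grasp_force: 30.0
```

Run:
```python
from deck import *
where();move_to(at(.083,0,.03),Q)
d=snap("wrist","f3.png");T=rot(state()["eef_rot"]);p0=state()["ee_pos"]
print([np.round(proj(d,p0+T@np.array([.075,y,-.005])),1) for y in(-.03,.03)], "deck end",[np.round(proj(d,at(.2,y,0)),1) for y in(.018,-.018)])
h=cv2.cvtColor(d["pixels"],cv2.COLOR_RGB2HSV)
for r in range(40,130,6):
    w=np.where((h[r,200:320,1]<160)&(h[r,200:320,1]>70)&(h[r,200:320,2]>190))[0]+200
    p=np.where((h[r,180:330,1]<50)&(h[r,180:330,2]>100))[0]+180
    print(r,(w[0],w[-1],len(w)) if len(w) else "",(p[0],p[-1],len(p)) if len(p) else "")
```

```text
TCP in deck mm [78.9 -0.2 74.6] err deg [ 0.31 -0.56  0.39] F [ 0.3 -0.6 -2.1] op 0.05933670006072977 29.999113976955414
shift [ 0.151 -0.     1.485] turn [-0.052  0.093 -0.064]
[array([204.5, 114.7]), array([307.9, 114.7])] deck end [array([235.2,  57.6]), array([279.2,  57.3])]
40  
46  
52  
58 (np.int64(235), np.int64(278), 44) 
64 (np.int64(236), np.int64(278), 43) 
70 (np.int64(236), np.int64(278), 43) 
76 (np.int64(236), np.int64(278), 43) 
82 (np.int64(236), np.int64(278), 43) 
88 (np.int64(236), np.int64(278), 43) 
94 (np.int64(236), np.int64(278), 43) 
100 (np.int64(237), np.int64(277), 41) 
106 (np.int64(237), np.int64(277), 41) 
112 (np.int64(237), np.int64(277), 41) 
118  (np.int64(209), np.int64(306), 65)
124  (np.int64(208), np.int64(308), 101)
```

View pics/f3.png

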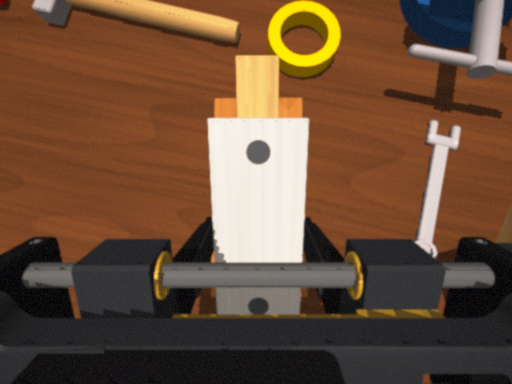

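Wrist view: the deck (columns 236–278, far end at row 57) and the plate (208–308) share the same centre line. Now I descend, then push to the backstop.

apply_moves:
  series:
    - [0.15, 0, 0, -0.05, 0.09, -0.06]
    - [0.15, 0, 0.8, -0.05, 0.09, -0.06]
    - [0.15, 0, 1.5, -0.05, 0.09, -0.06]
    - [0.15, 0, 1.9, -0.05, 0.09, -0.06]
    - [0.15, 0, 2.1, -0.05, 0.09, -0.06]
    - [0.15, 0, 2.1, -0.05, 0.09, -0.06]
    - [0.15, 0, 2.1, -0.05, 0.09, -0.06]

```text
t: 13.4
ee_pos: [0.514, -0.2633, 0.0952]
eef_rot: [-0.02, 0.971, 0.109, 0.21]
wrist_force: [0.6, 0.1, -2.3]
opening: 0.0593
grasp_force: 30.0
```

```bash
python3 -c "
from deck import *
where()"
```

```text
TCP in deck mm [88.   0.7 15.7] err deg [-0.25  0.32 -0.35] F [ 0.6  0.1 -2.3] op 0.05931599846791731 29.999477863311768
```

apply_moves:
  series:
    - [0, 0, 0.1, 0, 0, 0]
    - [0, 0, 0.18, 0, 0, 0]
    - [0, 0, 0.18, 0, 0, 0]

```text
t: 13.7
ee_pos: [0.516, -0.263, 0.0896]
eef_rot: [-0.02, 0.971, 0.109, 0.21]
wrist_force: [0.4, 0.3, -3.0]
opening: 0.0598
grasp_force: 30.0
```

apply_moves:
  series:
    - [0, 0, 0.05, 0, 0, 0]
    - [0, 0, 0.09, 0, 0, 0]
    - [0, 0, 0.09, 0, 0, 0]

```text
t: 14.0
ee_pos: [0.5171, -0.2627, 0.087]
eef_rot: [-0.021, 0.971, 0.109, 0.21]
wrist_force: [0.4, -0.5, -2.7]
opening: 0.0598
grasp_force: 30.0
```

```bash
python3 -c "
from deck import *
where()"
```

```text
TCP in deck mm [87.5  0.6  7. ] err deg [-0.22  0.28 -0.32] F [ 0.4 -0.5 -2.7] op 0.05982030018671145 29.999536871910095
```

apply_moves:
  series:
    - [-0.15, 0, 0, 0.04, -0.05, 0.05]
    - [-0.3, -0.02, 0, 0.04, -0.05, 0.05]
    - [-0.36, -0.02, 0, 0.04, -0.05, 0.05]
    - [-0.36, -0.02, 0, 0.04, -0.05, 0.05]

```text
t: 14.4
ee_pos: [0.5076, -0.2643, 0.083]
eef_rot: [-0.023, 0.972, 0.106, 0.208]
wrist_force: [3.8, 1.7, -1.6]
opening: 0.0593
grasp_force: 30.0
```

apply_moves:
  series:
    - [-0.02, 0, 0.03, 0, 0, 0]
    - [-0.04, 0, 0.06, 0, 0, 0]
    - [-0.06, 0, 0.06, 0, 0, 0]
    - [-0.06, 0, 0.06, 0, 0, 0]

```text
t: 14.8
ee_pos: [0.5081, -0.2642, 0.0817]
eef_rot: [-0.023, 0.972, 0.107, 0.209]
wrist_force: [11.6, 7.0, 7.0]
opening: 0.0592
grasp_force: 30.0
```

```bash
python3 -c "
from deck import *
where()"
```

```text
TCP in deck mm [77.   1.1  5.8] err deg [ 0.02  0.19 -0.01] F [11.6  7.   7. ] op 0.05923061213635005 30.00735193490982
```

apply_moves:
  series:
    - [0, 0, 0.04, 0, 0, 0]
    - [0, 0, 0.08, 0, 0, 0]
    - [0, 0, 0.08, 0, 0, 0]

```text
t: 15.1
ee_pos: [0.5089, -0.2643, 0.0799]
eef_rot: [-0.022, 0.972, 0.107, 0.209]
wrist_force: [6.7, 5.5, 11.4]
opening: 0.0595
grasp_force: 30.0
```

```bash
python3 -c "
from deck import *
where();print(state()['wrist_torque'])"
```

```text
TCP in deck mm [77.   0.8  3.9] err deg [-0.04  0.19 -0.05] F [ 6.7  5.5 11.4] op 0.05945277877823821 30.001668334007263
[ 1.13293864 -1.83673251  0.27637711]
```

apply_moves:
  series:
    - [0, 0, 0, 0, 0, 0]
    - [0, 0, 0, 0, 0, 0]
    - [0, 0, 0, 0, 0, 0]
    - [0, 0, -0.3, 0, 0, 0]
    - [0, 0, -1, 0, 0, 0]
    - [0, 0, -2.5, 0, 0, 0]
    - [0, 0, -4, 0, 0, 0]
    - [0, 0, -4.5, 0, 0, 0]
    - [0, 0, -4.5, 0, 0, 0]
  jaw: 0.85

```text
t: 16.0
ee_pos: [0.4533, -0.2772, 0.2039]
eef_rot: [-0.021, 0.972, 0.106, 0.208]
wrist_force: [-0.5, 0.2, 0.7]
opening: 0.0811
grasp_force: 0.0
```

```bash
cat > chk.py <<'E'
from deck import *
import sys
zt=float(sys.argv[1]);L=float(sys.argv[2])
where();d=snap("wrist",sys.argv[3])
for x in(0.,L,.2): print(x,[np.round(proj(d,at(x,y,zt if x<.2 else 0)),1).tolist() for y in((.03,-.03) if x<.2 else (.018,-.018))])
h=cv2.cvtColor(d["pixels"],cv2.COLOR_RGB2HSV);m=((h[...,1]<60)&(h[...,2]>95)).astype(np.uint8);m[240:]=0
m=cv2.morphologyEx(m,cv2.MORPH_CLOSE,np.ones((9,9)))
for c in cv2.findContours(m,0,2)[0]:
    if cv2.contourArea(c)>2000:print("blob",cv2.contourArea(c),cv2.approxPolyDP(c,4,True)[:,0].tolist())
cv2.imwrite("pics/"+sys.argv[3],cv2.resize(d["pixels"][20:280,160:360],None,fx=2.2,fy=2.2)[:,:,::-1])
E
python3 chk.py .01 .15 c1.png
```

```text
TCP in deck mm [ 75.4   0.3 140.4] err deg [-0.22  0.08 -0.05] F [-0.5  0.2  0.7] op 0.08107521164647805 0.0
0.0 [[233.0, 245.3], [282.3, 245.2]]
0.15 [[229.7, 117.2], [285.9, 117.3]]
0.2 [[240.7, 67.9], [274.9, 68.0]]
blob 6362.5 [[230, 116], [232, 239], [283, 239], [284, 116]]
blob 2136.0 [[380, 63], [425, 74], [430, 84], [431, 77], [445, 76], [483, 87], [499, 85], [497, 80], [451, 69], [456, 22], [450, 12], [436, 26], [430, 64], [390, 57]]
```

View pics/c1.png

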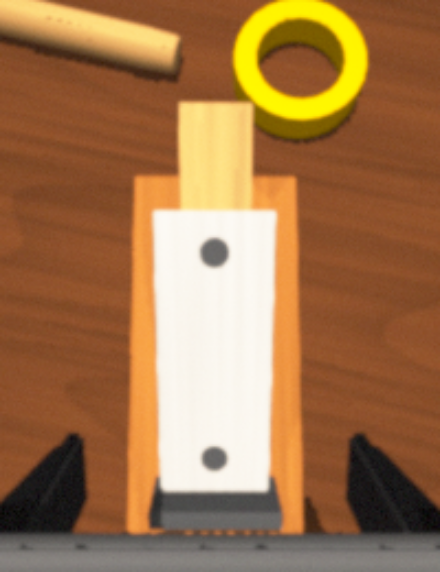

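Wrist crop: the long plate is square and centred on the deck, tight to the backstop. Its end row is at crop (215,490), and the deck shows evenly beyond its far end. Next, the short plate.

Run:
```python
from h import *
Z=R.from_euler('z',-3.5,degrees=True).as_matrix()@np.diag([1.,-1,-1]); move_to([.539,.2425,.25],Z)
```

```text
shift [  6.615 -16.278   1.183] turn [-0.542 -3.991  2.626]
```

apply_moves:
  series:
    - [0, 0, -1, 0, -1, 0]
    - [0.8, -1.6, -1, -0.1, -2.2, 0.6]
    - [1.8, -3.2, -0.8, -0.2, -3.4, 1.4]
    - [3, -4.8, -0.4, -0.54, -4, 2.2]
    - [4, -6.4, 0, -0.54, -4, 2.63]
    - [5, -8, 0.4, -0.54, -4, 2.63]
    - [6.6, -16.3, 1.2, -0.54, -4, 2.63]
    - [6.6, -16.3, 1.2, -0.54, -4, 2.63]
    - [6.6, -16.3, 1.2, -0.54, -4, 2.63]
    - [6.6, -16.3, 1.2, -0.54, -4, 2.63]
    - [6.6, -16.3, 1.2, -0.54, -4, 2.63]
    - [6.6, -16.3, 1.2, -0.54, -4, 2.63]
  jaw: 0.45

```text
t: 17.25
ee_pos: [0.5334, 0.199, 0.2471]
eef_rot: [-0.001, 1.0, -0.03, -0.002]
wrist_force: [1.3, -0.9, 0.2]
opening: 0.0427
grasp_force: 0.0
```

apply_moves:
  series:
    - [0, 0, 0, 0, 0, 0]
    - [0, 0, 0, 0, 0, 0]
    - [0, 0, 0, 0, 0, 0]

```text
t: 17.55
ee_pos: [0.5336, 0.1958, 0.2478]
eef_rot: [-0.001, 1.0, -0.03, -0.002]
wrist_force: [0.1, 0.3, 0.1]
opening: 0.0431
grasp_force: 0.0
```

Run:
```python
from h import *
d=snap("wrist"); s=state();print(s["ee_pos"],s["q"])
h=cv2.cvtColor(d["pixels"],cv2.COLOR_RGB2HSV);m=((h[...,1]<45)&(h[...,2]>130)).astype(np.uint8);m[240:]=0
for c in cv2.findContours(m,0,2)[0]:
    if cv2.contourArea(c)>80:
        r=cv2.boxPoints(cv2.minAreaRect(c));print(r.round(1).tolist(),"cen@.068",onz(d,*r.mean(0),.068).round(4))
for p in((.5916,.2405,.068),(.4857,.2447,.068)): print(np.round(proj(d,np.array(p)),1))
Z=R.from_euler('z',-3.5,degrees=True).as_matrix()@np.diag([1.,-1,-1]); move_to([.539,.2425,.037],Z)
```

```text
[0.53380348 0.19539883 0.24818492] [0.23355037 0.378304   1.65500688 0.00268498 1.11117099 1.86457236]
[[217.0, 130.0], [226.0, 130.0], [226.0, 211.0], [217.0, 211.0]] cen@.068 [0.5429 0.243  0.068 ]
[[346.3999938964844, 40.79999923706055], [349.1000061035156, -1.2000000476837158], [369.5, 0.0], [366.8999938964844, 42.099998474121094]] cen@.068 [0.7058 0.0718 0.068 ]
[219.7 132.4]
[224.3 211.7]
shift [ 0.101 -1.567  7.041] turn [-0.014  0.033 -0.003]
```

apply_moves:
  series:
    - [0.15, -1.58, 0, 0, 0, 0]
    - [0.15, -1.58, 1.6, 0, 0, 0]
    - [0.15, -1.58, 3.2, 0, 0, 0]
    - [0.15, -1.58, 4.8, 0, 0, 0]
    - [0.15, -1.58, 6, 0, 0, 0]
    - [0.15, -1.58, 6.7, 0, 0, 0]
    - [0.15, -1.58, 7, 0, 0, 0]
    - [0.15, -1.58, 7, 0, 0, 0]

```text
t: 18.4
ee_pos: [0.5408, 0.2428, 0.0383]
eef_rot: [-0.001, 1.0, -0.031, -0.002]
wrist_force: [0.5, -0.9, 0.8]
opening: 0.0429
grasp_force: 0.0
```

apply_moves:
  series:
    - [0, 0, 0, 0, 0, 0]
    - [0, 0, 0, 0, 0, 0]
    - [0, 0, 0, 0, 0, 0]
    - [0, 0, 0, 0, 0, 0]
    - [0, 0, 0, 0, 0, 0]
    - [0, 0, 0, 0, 0, 0]
  jaw: 0.0

```text
t: 19.0
ee_pos: [0.5409, 0.2439, 0.0395]
eef_rot: [-0.001, 1.0, -0.03, -0.001]
wrist_force: [-0.8, -0.5, 5.9]
opening: 0.0098
grasp_force: 30.0
```

apply_moves:
  series:
    - [0, 0, -1, 0, 0, 0]
    - [0, 0, -2.5, 0, 0, 0]
    - [0, 0, -4, 0, 0, 0]
    - [0, 1, -5.3, 0, 0, 0]
    - [0, 2.6, -6, 0, 0, 0]
    - [0, 4.2, -6, 0, 0, 0]
    - [0, 5.8, -6, 1.4, 0, 0]
    - [0.1, 7.3, -6, 2.8, 0, 0]
    - [0.1, 7.3, -6, 4.2, 0, 0]
    - [0.1, 7.3, -6, 5.6, 0, 0]
    - [0.1, 7.3, -6, 7, 0, 0]
    - [0.1, 7.3, -6, 7, 0, 0]

```text
t: 20.2
ee_pos: [0.5307, 0.023, 0.2172]
eef_rot: [-0.361, 0.932, -0.031, 0.009]
wrist_force: [-0.5, -0.4, -2.9]
opening: 0.0097
grasp_force: 30.0
```

apply_moves:
  series:
    - [0, 0, 0, 0, 0, 0]
    - [0, 0, 0, 0, 0, 0]

```text
t: 20.4
ee_pos: [0.5309, 0.0251, 0.2186]
eef_rot: [-0.358, 0.933, -0.028, 0.01]
wrist_force: [0.7, 0.2, -1.2]
opening: 0.0098
grasp_force: 30.0
```

Run:
```python
from h import *
s=state();print(s["ee_pos"],s["opening"],s["wrist_force"]);print(rot(s["eef_rot"]).round(3)[2])
move_to([.53,.024,.031])
```

```text
[0.53091384 0.02512576 0.21861665] 0.009832008353503426 [ 0.653217    0.2434344  -1.15190866]
[-0.002 -0.668 -0.744]
shift [-0.014  4.208  4.627] turn None
```

apply_moves:
  series:
    - [0, 1, 1.1, 0, 0, 0]
    - [0, 2, 2.2, 0, 0, 0]
    - [0, 3, 3.4, 0, 0, 0]
    - [0, 3.7, 4.2, 0, 0, 0]
    - [0, 4.05, 4.5, 0, 0, 0]
    - [0, 4.2, 4.63, 0, 0, 0]
    - [0, 4.22, 4.66, 0, 0, 0]
    - [0, 4.25, 4.7, 0, 0, 0]
    - [0, 4.25, 4.7, 0, 0, 0]

```text
t: 21.3
ee_pos: [0.531, 0.0245, 0.0296]
eef_rot: [-0.359, 0.933, -0.028, 0.011]
wrist_force: [-0.7, 0.8, -2.8]
opening: 0.0096
grasp_force: 30.0
```

apply_moves:
  series:
    - [0, 0.03, 0.03, 0, 0, 0]
    - [0, 0.06, 0.06, 0, 0, 0]
    - [0, 0.06, 0.06, 0, 0, 0]

```text
t: 21.6
ee_pos: [0.5308, 0.0244, 0.0265]
eef_rot: [-0.359, 0.933, -0.029, 0.01]
wrist_force: [-0.3, -2.1, 3.2]
opening: 0.01
grasp_force: 30.0
```

apply_moves:
  series:
    - [0, 0, 0, 0, 0, 0]
    - [0, 0, 0, 0, 0, 0]
    - [0, 0.1, -0.1, 0, 0, 0]
    - [0, 0.3, -0.27, 0, 0, 0]
    - [0, 0.6, -0.54, 0, 0, 0]
    - [0, 0.9, -0.8, 0, 0, 0]
    - [0, 1.2, -1.07, 0, 0, 0]
    - [0, 1.5, -1.33, 0, 0, 0]
    - [0, 1.8, -1.6, 0, 0, 0]
    - [0, 2.1, -1.88, 0, 0, 0]
    - [0, 2.1, -1.88, 0, 0, 0]
  jaw: 0.3

```text
t: 22.7
ee_pos: [0.5257, -0.0615, 0.0255]
eef_rot: [-0.359, 0.933, -0.029, 0.01]
wrist_force: [0.8, -0.0, -0.0]
opening: 0.0285
grasp_force: 0.0
```

apply_moves:
  series:
    - [0, -1, -1.1, 0, 0, 0]
    - [0, -2, -2.3, -1, 0, 0]
    - [0, -3.3, -3.2, -2.4, 0, 0]
    - [0, -4.6, -3.8, -3.8, 0, 0]
    - [0, -6.2, -3.8, -5.2, 0, 0]
    - [0, -6.5, -3.8, -6.6, 0, 0]
    - [0, -6.5, -3.8, -7, 0, 0]
    - [0, -6.5, -3.8, -7, 0, 0]
    - [0, -6.5, -3.8, -7, 0, 0]
  jaw: 1.0

```text
t: 23.6
ee_pos: [0.5297, 0.0086, 0.2405]
eef_rot: [-0.002, 1.0, -0.03, -0.002]
wrist_force: [0.2, -0.1, 0.2]
opening: 0.0928
grasp_force: 0.0
```

```bash
python3 flat.py
```

```text
[0.52967588 0.00860457 0.24051112] [-0.11025704  0.32924131  1.75556369  0.00394025  1.06015349  1.51831952]
wrist cen [0.5303 0.0113 0.01  ] sizes [np.float64(0.059), np.float64(0.1074)] yaw -2.31 [[236.0, 131.0], [277.0, 131.0], [277.0, 202.0], [236.0, 202.0]]
wrist cen [0.7241 0.0584 0.01  ] sizes [np.float64(0.0271), np.float64(0.0536)] yaw -2.9 [[199.8000030517578, 0.0], [221.0, -0.800000011920929], [222.8000030517578, 45.79999923706055], [201.6999969482422, 46.70000076293945]]
top cen [0.7894 0.0503 0.01  ] sizes [np.float64(0.0595), np.float64(0.1846)] yaw 0.77 [[227.0, 87.0], [246.0, 87.0], [246.0, 145.0], [227.0, 145.0]]
```

apply_moves:
  series:
    - [0, -0.08, 1.6, 0, 0, 0]
    - [0, -0.08, 3.2, 0, 0, 0]
    - [0, -0.08, 4.8, 0, 0, 0]
    - [0, -0.08, 6.2, 0, 0, 0]
    - [0, -0.08, 7.2, 0, 0, 0]
    - [0, -0.08, 7.7, 0, 0, 0]
    - [0, -0.08, 7.86, 0, 0, 0]
    - [0, -0.08, 7.86, 0, 0, 0]

```text
t: 24.55
ee_pos: [0.5295, 0.0104, 0.0046]
eef_rot: [-0.001, 1.0, -0.031, -0.002]
wrist_force: [-0.3, 0.0, 0.8]
opening: 0.0951
grasp_force: 0.0
```

apply_moves:
  series:
    - [0, 0, 0, 0, 0, 0]
    - [0, 0, 0, 0, 0, 0]
    - [0, 0, 0, 0, 0, 0]
    - [0, 0, 0, 0, 0, 0]
    - [0, 0, 0, 0, 0, 0]
    - [0, 0, 0, 0, 0, 0]
    - [0, 0, 0, 0, 0, 0]
    - [0, 0, 0, 0, 0, 0]
  jaw: 0.0

```text
t: 25.35
ee_pos: [0.5298, 0.0112, 0.0054]
eef_rot: [-0.001, 1.0, -0.03, -0.001]
wrist_force: [-0.8, 1.0, 6.3]
opening: 0.0594
grasp_force: 30.0
```

apply_moves:
  series:
    - [0, 0, -0.5, 0, 0, 0]
    - [0, 0, -1.6, 0, 0, 0]
    - [0, 0, -3.2, 0, 0, 0]
    - [0, 0, -4.8, 0, 0, 0]
    - [0, 0, -6.4, 0, 0, 0]
    - [0, 0, -7, 0, 0, 0]
    - [0, 0, -7, 0, 0, 0]

```text
t: 26.05
ee_pos: [0.5309, 0.0107, 0.2175]
eef_rot: [-0.001, 1.0, -0.03, 0.001]
wrist_force: [-0.3, 0.2, -2.4]
opening: 0.0596
grasp_force: 30.0
```

Run:
```python
from deck import *
where();move_to(at(.068,.0005,.08),Q)
d=snap("wrist")
h=cv2.cvtColor(d["pixels"],cv2.COLOR_RGB2HSV);m=((h[...,1]<60)&(h[...,2]>130)).astype(np.uint8);m[240:]=0
for c in cv2.findContours(m,0,2)[0]:
    if cv2.contourArea(c)>2000:print(cv2.approxPolyDP(c,4,True)[:,0].tolist())
T=rot(state()["eef_rot"]);p0=state()["ee_pos"]
print([np.round(proj(d,p0+T@np.array([.055,y,-.006])),1) for y in(-.03,.03)])
```

```text
TCP in deck mm [207.  264.5  96.4] err deg [ -3.28 -23.75  15.73] F [-0.3  0.2 -2.4] op 0.05955605402412633 29.998517632484436
shift [-1.44   9.568  2.37 ] turn [ 0.546  3.958 -2.622]
[[210, 154], [213, 212], [214, 201], [223, 201], [227, 239], [301, 239], [306, 154]]
[[511, 132], [483, 140], [486, 150], [458, 238], [504, 225], [511, 210], [511, 157], [506, 156]]
[array([208.8, 152.9]), array([307. , 152.9])]
```

apply_moves:
  series:
    - [0, 1.6, 0, 0, 0.5, 0]
    - [-0.3, 3.2, 0, 0.1, 1.3, -0.6]
    - [-0.6, 4.8, 0, 0.25, 2.1, -1.2]
    - [-0.9, 6.4, 0, 0.4, 2.9, -1.8]
    - [-1.2, 8, 0, 0.5, 3.6, -2.4]
    - [-1.44, 9.57, 0.5, 0.55, 3.96, -2.62]
    - [-1.44, 9.57, 2.37, 0.55, 3.96, -2.62]
    - [-1.44, 9.57, 2.37, 0.55, 3.96, -2.62]
    - [-1.44, 9.57, 2.37, 0.55, 3.96, -2.62]
    - [-1.44, 9.57, 2.37, 0.55, 3.96, -2.62]
    - [-1.44, 9.57, 2.37, 0.55, 3.96, -2.62]

```text
t: 27.2
ee_pos: [0.4694, -0.2723, 0.1431]
eef_rot: [-0.024, 0.973, 0.106, 0.205]
wrist_force: [0.4, -0.1, -1.8]
opening: 0.0596
grasp_force: 30.0
```

Run:
```python
from deck import *
where();move_to(at(.068,0.0007,.025),Q)
d=snap("wrist");T=rot(state()["eef_rot"]);p0=state()["ee_pos"]
h=cv2.cvtColor(d["pixels"],cv2.COLOR_RGB2HSV)
print([np.round(proj(d,p0+T@np.array([.055,y,-.005])),1) for y in(-.03,.03)], "long end",[np.round(proj(d,at(.1515,y,0.01)),1) for y in(.03,-.03)])
for r in range(60,190,8):
    w=np.where((h[r,200:320,1]<160)&(h[r,200:320,1]>70)&(h[r,200:320,2]>190))[0]+200
    p=np.where((h[r,180:330,1]<50)&(h[r,180:330,2]>90))[0]+180
    print(r,(w[0],w[-1]) if len(w) else "",(p[0],p[-1],len(p)) if len(p) else "")
```

```text
TCP in deck mm [65.9  1.6 78. ] err deg [ 0.16 -0.3   0.07] F [ 0.4 -0.1 -1.8] op 0.05959603432139789 29.998637437820435
shift [0.08  0.034 1.765] turn [-0.027  0.05  -0.012]
[array([208.3, 151. ]), array([307.6, 150.9])] long end [array([223.9, 103.3]), array([296. , 103.2])]
60 (np.int64(239), np.int64(281)) 
68 (np.int64(239), np.int64(281)) 
76 (np.int64(239), np.int64(281)) 
84 (np.int64(239), np.int64(280)) 
92 (np.int64(239), np.int64(280)) 
100 (np.int64(239), np.int64(280)) 
108 (np.int64(223), np.int64(295)) (np.int64(224), np.int64(293), 70)
116 (np.int64(223), np.int64(295)) (np.int64(225), np.int64(293), 69)
124 (np.int64(223), np.int64(295)) (np.int64(225), np.int64(293), 69)
132 (np.int64(224), np.int64(294)) (np.int64(225), np.int64(293), 69)
140 (np.int64(224), np.int64(294)) (np.int64(225), np.int64(292), 68)
148 (np.int64(224), np.int64(294)) (np.int64(226), np.int64(292), 67)
156  (np.int64(210), np.int64(306), 97)
164  (np.int64(210), np.int64(306), 97)
172  (np.int64(210), np.int64(305), 96)
180  (np.int64(211), np.int64(305), 95)
188  (np.int64(211), np.int64(305), 95)
```

apply_moves:
  series:
    - [0.08, 0.03, 0, -0.03, 0.05, -0.01]
    - [0.08, 0.03, 0.8, -0.03, 0.05, -0.01]
    - [0.08, 0.03, 1.4, -0.03, 0.05, -0.01]
    - [0.08, 0.03, 1.76, -0.03, 0.05, -0.01]
    - [0.08, 0.03, 1.9, -0.03, 0.05, -0.01]
    - [0.08, 0.03, 1.9, -0.03, 0.05, -0.01]
    - [0.08, 0.03, 1.9, -0.03, 0.05, -0.01]

```text
t: 27.95
ee_pos: [0.4944, -0.2686, 0.093]
eef_rot: [-0.022, 0.972, 0.106, 0.208]
wrist_force: [-0.2, 0.6, -1.2]
opening: 0.0594
grasp_force: 30.0
```

```bash
python3 -c "
from deck import *
where();move_to(at(.059,.0007,.0175),Q)"
```

```text
TCP in deck mm [68.5 -0.2 22. ] err deg [-0.12  0.09 -0.03] F [-0.2  0.6 -1.2] op 0.05939103577714065 29.998759925365448
shift [-0.318 -0.03   0.148] turn [ 0.02  -0.015  0.004]
```

apply_moves:
  series:
    - [-0.1, 0, 0.08, 0, 0, 0]
    - [-0.2, 0, 0.14, 0, 0, 0]
    - [-0.3, 0, 0.14, 0, 0, 0]
    - [-0.33, 0, 0.14, 0, 0, 0]
    - [-0.33, 0, 0.14, 0, 0, 0]

```text
t: 28.45
ee_pos: [0.4872, -0.2701, 0.0847]
eef_rot: [-0.022, 0.972, 0.106, 0.208]
wrist_force: [2.3, 1.4, -0.4]
opening: 0.0595
grasp_force: 30.0
```

apply_moves:
  series:
    - [-0.03, 0, 0.03, 0, 0, 0]
    - [-0.06, 0, 0.06, 0, 0, 0]
    - [-0.09, 0, 0.06, 0, 0, 0]
    - [-0.09, 0, 0.06, 0, 0, 0]

```text
t: 28.85
ee_pos: [0.4875, -0.2701, 0.0835]
eef_rot: [-0.022, 0.972, 0.106, 0.21]
wrist_force: [14.5, 8.7, 12.2]
opening: 0.0593
grasp_force: 30.0
```

```bash
python3 -c "
from deck import *
where()"
```

```text
TCP in deck mm [58.2 -0.1 16.2] err deg [-0.08  0.3  -0.01] F [14.5  8.7 12.2] op 0.05932054190564559 30.008701980113983
```

apply_moves:
  series:
    - [0, 0, 0.03, 0, 0, 0]
    - [0, 0, 0.06, 0, 0, 0]
    - [0, 0, 0.06, 0, 0, 0]

```text
t: 29.15
ee_pos: [0.488, -0.2702, 0.0821]
eef_rot: [-0.022, 0.972, 0.107, 0.21]
wrist_force: [8.2, 5.5, 16.6]
opening: 0.0597
grasp_force: 30.0
```

```bash
python3 -c "
from deck import *
where();print(state()['wrist_torque'])"
```

```text
TCP in deck mm [58.1 -0.4 14.7] err deg [-0.13  0.29 -0.06] F [ 8.2  5.5 16.6] op 0.05974549752441584 30.00369429588318
[ 1.5345583  -2.39057755  0.39304239]
```

apply_moves:
  series:
    - [0, 0, 0, 0, 0, 0]
    - [0, 0, 0, 0, 0, 0]
    - [0, 0, 0, 0, 0, 0]
    - [0, 0, -0.3, 0, 0, 0]
    - [0, 0, -1, 0, 0, 0]
    - [0, 0, -2.5, 0, 0, 0]
    - [0, 0, -4, 0, 0, 0]
    - [0, 0, -4.5, 0, 0, 0]
    - [0, 0, -4.5, 0, 0, 0]
    - [0, 0, -4.5, 0, 0, 0]
  jaw: 0.85

```text
t: 30.15
ee_pos: [0.432, -0.282, 0.2031]
eef_rot: [-0.022, 0.972, 0.106, 0.208]
wrist_force: [-0.3, -0.1, 0.3]
opening: 0.0809
grasp_force: 0.0
```

```bash
python3 chk.py .02 .11 c2.png
```

```text
TCP in deck mm [ 55.1   0.2 148.5] err deg [-0.11  0.04  0.03] F [-0.3 -0.1  0.3] op 0.08089122298718426 0.0
0.0 [[232.6, 230.4], [283.1, 230.3]]
0.11 [[230.0, 136.1], [285.6, 136.1]]
0.2 [[240.8, 48.3], [274.7, 48.4]]
blob 3030.5 [[511, 239], [511, 196], [425, 208], [436, 237]]
blob 7541.0 [[231, 96], [229, 238], [286, 239], [284, 97]]
blob 2054.5 [[380, 44], [384, 50], [428, 61], [498, 68], [493, 62], [451, 53], [454, 0], [441, 0], [429, 47]]
```

View pics/c2.png

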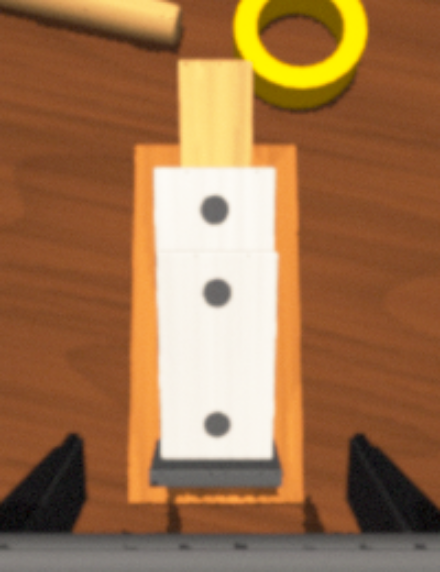

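Wrist crop: the short plate lies flat on the long one, centred to about 1 mm. Its end, at about crop row 457, is against the backstop with no gap visible, and the gripper is clear. I hand in.

```bash
python3 -c "
from h import *
print(job_done())"
```

```text
the job is handed in; nothing more can be done
None
```

Job handed in at about 30 s: the long plate lies flat and square on the deck against the backstop, with the short plate flat on top of it, centred to about 1 mm and also against the backstop. I touched nothing else on the bench, though after placing the short plate I checked only the rest, in one wrist view.

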